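Reset the tripped gel cut-out through its shuttered well

TASK

The overload cut-out with the green shutter has tripped. Push its green shutter fully open, reach a fingertip into the well beneath and press the sunken red key all the way down for a good second, then let the key up and push the shutter fully shut again. Only press and push: do not lift, tip or drag the box, and leave the orange-shuttered cut-out and the other things on the bench alone.

Things in the scene. Friction and masses are not known exactly. Their poses are not given: they have to be found in the camera images.
- green_unit: 84x144x50 mm heavy bench cut-out box (about 2.5 kg, standing loose on rubber feet), pale top on a grey base. Origin at the centre of its underside, z up, long side along its y. In the top, centred 32 mm to +y of the origin, is a round well 48 mm wide (rim 50 mm above the underside, floor 28 mm above it). A flat green shutter covers the well and slides along the box's y axis on the top, between two low guide rails (at x = +-33.5 mm, tops 56 mm above the underside)
- green_unit_well (a point): centre of the well's mouth, at rim height, on the box with the green shutter; axes as the box's
- green_unit_ridge (a point): top centre of the upright finger ridge on the green shutter. The ridge is 50 mm long (along the box's x), 6 mm thick (along the box's y), its top 70.5 mm above the box's underside, 16 mm above the shutter's flat plate (plate top 54.5 mm above the underside). It stands at the plate's -y edge; the plate reaches from 3 mm to the -y side of this point to 55 mm to its +y side, 60 mm wide. Axes as the box's; this point moves with the shutter
- green_unit_shutter (a joint): slide of the green shutter in m: 0 = shut over the well, 0.058 = fully open against its end stop (moves toward the box's -y). It starts shut or up to 12 mm open, drags with about 2 N, and stays where it is left
- green_unit_key (a joint): travel of the round red key (24 mm wide) at the bottom of the well of the green-shuttered box, in m: 0 = up, 0.006 = fully down. Its flat top lies 12 mm below the well's rim when up; a spring needs 2 N to start and 5 N to bottom it, and pushes it up again when let go
- orange_unit: the second cut-out, to be left alone: the same box as the first in every size, with an orange shutter. Origin and axes likewise
- orange_unit_shutter (a joint): slide of the orange shutter, same values as the green one's; leave alone
- orange_unit_key (a joint): travel of the orange-shuttered box's key, same values; leave alone
- petri: closed petri dish with beige filling, 92 mm wide, 15 mm high, origin at the centre of its underside; leave alone
- timer: white timer with one red and two grey buttons, 64x66x19 mm, origin at the centre of its underside; leave alone
- tube_block: orange micro tube block with black holes, 66x104x26 mm, origin at the centre of its underside; leave alone
- marker: marker pen with black cap, 134 mm long (its y), 12 mm thick, origin at the centre of its underside; leave alone
- tape: roll of yellow tape lying flat, 61 mm wide, 19 mm high, origin at the centre of its underside; leave alone

How it is judged:
On the way, in this order (a step that is already met when the one before it is completed fails the run):
1. the green shutter is pushed open (at least 50 of 58 mm) (value of joint green_unit_shutter above 0.05 m), for 0.2 s.
2. the sunken key is pressed down (at least 4.5 of 6 mm) and kept down for 0.8 s (value of joint green_unit_key above 0.0045 m), for 0.8 s.
At the end, for the whole second after the job is handed in: the green shutter is shut again (within 4 mm), its key is up (within 1 mm), the green-shuttered box stands level, at rest, within 30 mm of where it began, and the orange-shuttered one within 20 mm, its shutter less than 20 mm open and its key up (value of joint green_unit_shutter below 0.004 m and value of joint green_unit_key below 0.001 m and distance of green_unit from where it was at the start of the episode below 0.03 m and angle between green_unit's own z axis and vertical below 0.05 rad and linear speed of green_unit below 0.02 m/s and distance of orange_unit from where it was at the start of the episode below 0.02 m and value of joint orange_unit_shutter below 0.02 m and value of joint orange_unit_key below 0.002 m); the robot touches nothing.
It fails at once if the green-shuttered box is lifted, tipped (over 0.15 rad) or dragged (over 30 mm) (distance of green_unit from where it was at the start of the episode above 0.03 m or height (world z) of green_unit above 0.01 m or angle between green_unit's own z axis and vertical above 0.15 rad).
It fails at once if the orange-shuttered cut-out is moved over 20 mm, opened beyond 20 mm or its key pressed over 2 mm (distance of orange_unit from where it was at the start of the episode above 0.02 m or value of joint orange_unit_shutter above 0.02 m or value of joint orange_unit_key above 0.002 m).
It fails at once if a bystander is moved or lifted by over 20 mm (distance of any of petri, timer, tube_block, marker, tape from where it was at the start of the episode above 0.02 m).
It also fails if it takes over 51 s, if anything falls off the work surface, if the arm or the gripper's body presses on something with over 40 N, if the wrist force passes 120 N, or if a joint passes its speed limit or range.

ROBOT

A 6-joint arm with a two-finger parallel gripper is mounted at the origin on a cart in front of the work surface, level with it; the furniture and walls round the work are solid. World frame = base frame: x ahead of the robot, y to its left, z up, the work surface at z = 0. Lengths are in m, angles in rad, forces in N, time in s.
With the tool pointing down it reaches from about 0.35 to 0.975 m from the base axis. Payload 17.4 kg.
Tool frame: the origin (TCP) lies between the finger pads; the fingertips stand 22 mm ahead of it and the grasp point (between the pads) lies 3 mm ahead of it; z points along the fingers, y is the line along which they close (so a half turn about z gives the same grasp; the last joint's range is limited). The gripper opens to 85 mm and grips with 20 to 120 N. Pads are 22 mm wide; open, the fingers measure 114 mm over their backs; the gripper's body (76 mm by 85 mm) begins 54 mm behind the grasp point. The pads swing forward as they close: fully open they stand 13 mm farther back than shut.
Start: joints at [1.175, 0.116, 1.442, -0, 1.584, -0.038], TCP at [0.236, 0.632, 0.253] pointing down, gripper open.
Joint ranges: [-2.83, 2.83], [-0.83, 2.19], [0.07, 2.5], [-1.14, 4.28], [0.01, 3], [-2.97, 2.97]. Speed limits (rad/s): [1.89, 1.89, 2.22, 3.14, 3.14, 3.14].

INTERFACE

Orientations are given as a rotation vector (axis times angle).
In Python, from station import monitor, eyes, order gives the robot as it stands. The module is installed in compiled form; this text tells all that it offers.
- The arm moves only by the tool apply_moves, never from a script. Its argument "motion" is one flat list of numbers, 7 for each row, row after row: the turn, a rotation vector about the tool's x, y, z in rad, then the shift along the tool's x, y, z in cm, then the opening in per cent of the stroke, from 0 (shut) to 100 (fully open). In form: [ax, ay, az, x, y, z, fingers, ax, ay, az, x, y, z, fingers, ...]. A call has 1 to 8 rows; each row is the pose to reach, as a shift and turn from the pose commanded when the call began, along the tool's axes at that moment; what a row does not reach only later rows make up. A row lasts 1/12 s, in which the tool goes at most 41.7 mm and 7.16 degrees, less where a joint would pass 70% of its speed; a pose out of reach is approached as far as the arm can. A call with a gripper value outside its range is refused whole. The fingers move at their own pace and stop on an object; "grip_force" is the grip in N (left out, the last holds). Time passes only in rows, so rows that repeat a pose let the fingers close. It gives the time, the measured TCP pose, the force, the opening and the grip force at its end, in the units of the state.
- monitor.read_state(): the state, without advancing time (a new reading comes with each control period).
- eyes.camera(name): name is "scene" or "top"; returns a dict with "frame" (400x640x3 uint8, red, green, blue), "intrinsics" (3x3 intrinsics, pixels), "R" (3x3) and "t" (3): a world point X has camera coordinates R X + t. Camera axes: x right, y down, z forward; pixel columns grow to the right and rows downward; lengths in m; the calibration is good to about 2 mm. A picture is of the moment at which its call begins. There is no depth.
- order.job_done(): hands the job in; it is judged then, once.
Trained networks look in the newest picture that a camera, given by its name, has taken for a name from the list of things; names that differ only in an ending like _2 or _b are one class to them, and where a whole thing is asked for, a point or a joint stands for the part that bears it (a point fixed in the world has none). Each returns a list of dicts, best first, with "p" (0 to 1); they miss things now and then, are a little off and sometimes report something else, mostly with a low value. They report only what shows in the picture. A call takes as long as a camera call.
- eyes.masks_of(camera, target): "mask" (400x640 bool, what is visible of it).
- eyes.tip_of(camera, target): "xyz" ([x, y, z] in m, in world coordinates, good to about 4 mm: a listed point, or the origin of a listed thing).
The state is a dict: "t": time; "qpos": joint angles; "qvel": joint speeds; "joint_efforts": joint torques, N m; "tool_pos": TCP position; "tool_rot": TCP orientation; "contact_force": force on the tool from outside, world axes, zero at the start; "torque": the same for the moment, N m; "finger_gap": opening from 0.0 (shut) to 1.0 (fully open); "finger_force": force on a finger pad.
Only numpy, scipy, OpenCV 4.12 (cv2) and the standard library are available. Lean on these libraries where they do the work, as an engineer would, in place of code of your own. Each camera call takes 0.05 s, during which the arm holds its last target. There are 200 camera calls.

## Working session

There is one attempt and no reset: what is moved stays moved. The work goes in short steps, Python scripts to look and compute and a tool call to move; the robot and the scene stay as the last step left them, time stands still between calls to the robot, and variables do not carry over. Pictures are saved under pics/ and viewed, at most 10 in all, crops included, and the job is handed in when it is done.

Besides the shell and the picture viewer there is one more tool, called by a JSON object that holds its "name" and its "arguments", one argument or row to a line. apply_moves: Moves the arm, as the interface text tells. Its arguments: {"type":"object","properties":{"motion":{"type":"array"},"grip_force":{"type":"number"}},"required":["motion"]}

```bash
mkdir -p pics; python3 - <<'E'
from station import monitor, eyes, order
import cv2,numpy as np
s=monitor.read_state();print({k:np.round(v,3) for k,v in s.items()})
for c in ["scene","top"]:
    im=eyes.camera(c);cv2.imwrite(f"pics/{c}0.png",im["frame"][:,:,::-1])
    print(c,np.round(im["t"],3),np.round(im["R"],3).tolist(),im["intrinsics"][0])
    for n in ["green_unit","green_unit_well","green_unit_ridge","orange_unit","petri","timer","tube_block","marker","tape"]:
        print(n,[(round(d["p"],2),np.round(d["xyz"],4)) for d in eyes.tip_of(c,n)[:2]])
E
```

```text
{'t': np.float64(0.0), 'qpos': array([ 1.175,  0.117,  1.442, -0.   ,  1.584, -0.038]), 'qvel': array([ 0.   ,  0.   ,  0.   ,  0.001, -0.   ,  0.001]), 'joint_efforts': array([ 0.0000e+00, -7.3194e+01, -6.3253e+01, -0.0000e+00,  6.0000e-03,
        0.0000e+00]), 'tool_pos': array([0.236, 0.632, 0.253]), 'tool_rot': array([-5.590e-01, -3.091e+00,  2.000e-03]), 'contact_force': array([ 0.412,  0.872, -0.277]), 'torque': array([-0.005,  0.   ,  0.012]), 'finger_force': np.float64(0.0), 'finger_gap': np.float64(1.001)}
scene [ 0.556 -0.032  1.428] [[-0.985, 0.169, -0.01], [0.152, 0.854, -0.498], [-0.076, -0.492, -0.867]] [491.62190231   0.         325.38376973]
green_unit []
green_unit_well [(0.67, array([0.4574, 0.1661, 0.052 ]))]
green_unit_ridge [(0.81, array([0.4591, 0.1398, 0.0716]))]
orange_unit [(0.97, array([ 0.5126, -0.1315, -0.0007]))]
petri [(0.57, array([ 0.6997, -0.0018,  0.0017]))]
timer [(0.63, array([ 0.6618, -0.3154,  0.0028]))]
tube_block [(0.91, array([ 0.668 , -0.1784, -0.0042]))]
marker [(0.52, array([0.463 , 0.3375, 0.0044]))]
tape [(0.5, array([ 0.3918, -0.3831, -0.0019]))]
top [-0.011  0.569  1.082] [[-0.0, -1.0, -0.011], [-0.986, 0.002, -0.169], [0.169, 0.011, -0.986]] [387.57060908   0.         320.95839844]
green_unit [(0.91, array([0.4599, 0.1362, 0.0008]))]
green_unit_well [(0.96, array([0.4586, 0.1651, 0.0493]))]
green_unit_ridge [(0.96, array([0.4607, 0.142 , 0.0747])), (0.56, array([ 0.6703, -0.179 ,  0.002 ]))]
orange_unit [(0.58, array([ 0.5152, -0.1298,  0.0008]))]
petri [(0.77, array([ 0.7013,  0.0019, -0.0014]))]
timer [(0.66, array([ 6.646e-01, -3.136e-01, -3.000e-04]))]
tube_block [(0.76, array([ 0.6671, -0.1781,  0.0038])), (0.21, array([ 6.624e-01, -3.167e-01, -5.000e-04]))]
marker [(0.72, array([0.4582, 0.3379, 0.0005]))]
tape [(0.62, array([ 0.3871, -0.3772, -0.0027]))]
```

```bash
python3 - <<'E'
from station import monitor, eyes, order
import cv2,numpy as np
im=eyes.camera("top");f=im["frame"];K=im["intrinsics"];R=im["R"];t=im["t"]
m=eyes.masks_of("top","green_unit_ridge");print([(d["p"],d["mask"].sum()) for d in m])
r=m[0]["mask"]
ys,xs=np.nonzero(r);print(xs.min(),xs.max(),ys.min(),ys.max())
hsv=cv2.cvtColor(f,cv2.COLOR_RGB2HSV)
g=((hsv[...,0]>40)&(hsv[...,0]<85)&(hsv[...,1]>90)).astype(np.uint8)
def back(uv,z):
    d=R.T@np.linalg.inv(K)@np.array([*uv,1]);c=-R.T@t;return c+d*(z-c[2])/d[2]
n,l,st,ce=cv2.connectedComponentsWithStats(g)
i=1+np.argmax(st[1:,4]);pts=np.argwhere(l==i)[:,::-1].astype(np.float32)
P=np.array([back(p,.0545)[:2] for p in pts],np.float32)
print(st[i],cv2.minAreaRect(P))
Q=np.argwhere(r)[:,::-1]; Q=np.array([back(p,.05)[:2] for p in Q],np.float32);print("box?",cv2.minAreaRect(Q))
x,y=np.int32(ce[i]);y0=max(0,y-75);x0=max(0,x-100)
cv2.imwrite("pics/crop1.png",cv2.resize(f[y0:y0+150,x0:x0+200,::-1],None,fx=4,fy=4,interpolation=cv2.INTER_CUBIC));print(x0,y0)
E
```

```text
[(0.94, np.int64(439))]
250 270 228 250
[175   8  74  20 889] ((1.1587634086608887, 0.33564651012420654), (0.2350810170173645, 0.06655541062355042), 89.51591491699219)
box? ((0.4589954912662506, 0.16313858330249786), (0.06320817768573761, 0.05726194009184837), 1.7725815773010254)
113 0
```

View pics/top0.png

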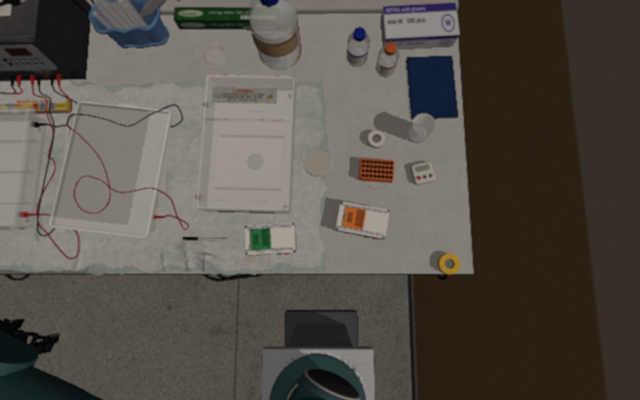

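View pics/crop1.png

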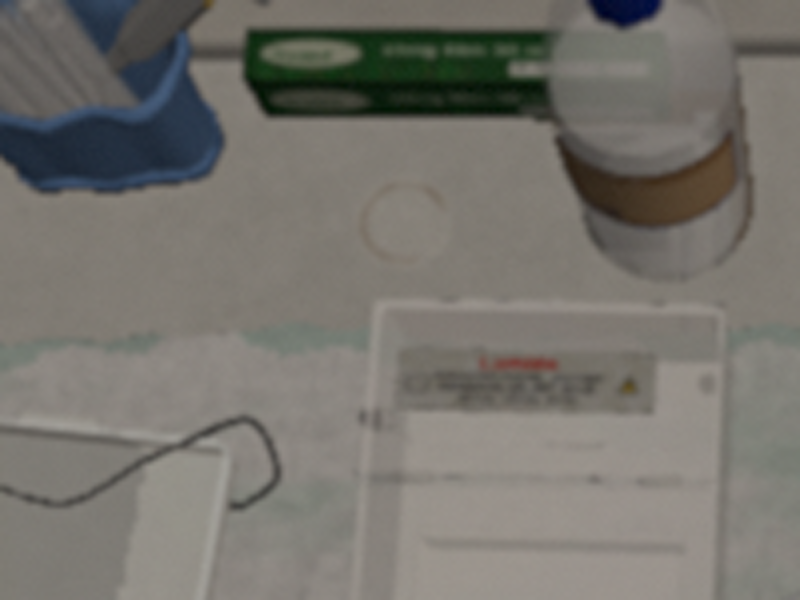

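The top view shows the green unit at cols 245–296, rows 226–255: nearly parallel to world y, shutter over the left (+y) end, ridge near col 270. The crop landed on an irrelevant green carton, so I ignore it. The network points agree (well ≈ (0.458, 0.166, 0.05), ridge ≈ (0.460, 0.141, 0.07), 25 mm apart, so it is nearly shut).

```bash
cat > h.py <<'E'
from station import monitor, eyes, order
import cv2,numpy as np
from scipy.spatial.transform import Rotation as Ro
def rel(x,y,z,yaw):
    s=monitor.read_state();R0=Ro.from_rotvec(s["tool_rot"])
    ty=np.array([-np.sin(yaw),np.cos(yaw),0]);tz=np.array([0,0,-1.])
    Rt=Ro.from_matrix(np.c_[np.cross(ty,tz),ty,tz])
    return np.round((R0.inv()*Rt).as_rotvec(),3),np.round(R0.inv().apply(np.array([x,y,z])-s["tool_pos"])*100,2)
E
python3 - <<'E'
from h import *
from scipy.optimize import minimize
im=eyes.camera("top");f=im["frame"]
m=eyes.masks_of("top","green_unit")
M=m[0]["mask"].astype(np.uint8);print(m[0]["p"],M.sum())
def proj(X,im):
    c=X@im["R"].T+im["t"];p=c@im["intrinsics"].T;return p[:,:2]/p[:,2:]
def sil(x,y,w):
    X=np.array([[a,b,c] for a in(-.042,.042) for b in(-.072,.072) for c in(0,.05)])
    c,s=np.cos(w),np.sin(w);X=X@np.array([[c,s,0],[-s,c,0],[0,0,1]])+[x,y,0]
    h=cv2.convexHull(proj(X,im).astype(np.float32));o=np.zeros((1600,2560),np.uint8)
    cv2.fillConvexPoly(o,np.int32(h*4+2),1);return o
B=cv2.resize(M,(2560,1600),interpolation=cv2.INTER_LINEAR)
def cost(v):
    o=sil(*v);return 1-(o&B).sum()/(o|B).sum()
r=minimize(cost,[.46,.135,.05],method="Nelder-Mead",options=dict(initial_simplex=[[.46,.135,.05],[.466,.135,.05],[.46,.141,.05],[.46,.135,-.03]]))
print(r.x,r.fun)
x,y,w=r.x; print("well",x-.032*np.sin(w),y+.032*np.cos(w))
cv2.imwrite("pics/c2.png",cv2.resize(f[205:280,220:320,::-1],None,fx=8,fy=8,interpolation=cv2.INTER_CUBIC))
print(rel(.458,.168,.16,.05))
E
```

```text
0.67 168
[0.46  0.135 0.05 ] 1.0
well 0.45840066658333833 0.16696000833263894
(array([-0.   ,  0.   , -0.408]), array([-37.01, -35.72,   9.33]))
```

View pics/c2.png

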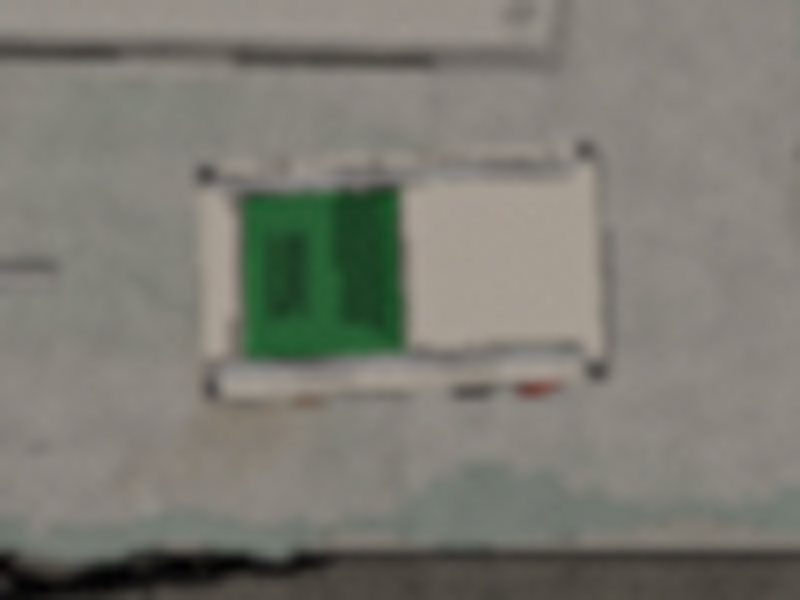

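The crop shows the box corners at (205,172), (585,150), (598,370), (210,385). The green plate spans cols 243–405 with the ridge at its right end, so yaw is about 0.045.

```bash
python3 - <<'E'
from h import *
im=eyes.camera("top");K=im["intrinsics"];R=im["R"];t=im["t"]
def back(u,v,z):
    d=R.T@np.linalg.inv(K)@np.array([u,v,1]);c=-R.T@t;return (c+d*(z-c[2])/d[2])[:2]
P=[back(220+a/8-.5,205+b/8-.5,.052) for a,b in [(205,172),(585,150),(598,370),(210,385)]]
print(np.round(P,4),np.mean(P,0))
print("plate",[np.round(back(220+a/8-.5,205+b/8-.5,.0545),4) for a,b in [(243,190),(247,358)]], "ridge", back(220+402/8-.5,205+270/8-.5,.0705))
E
```

```text
[[0.4958 0.2066]
 [0.5035 0.0697]
 [0.4249 0.0641]
 [0.4196 0.2023]] [0.46094942 0.13568722]
plate [array([0.489 , 0.1922]), array([0.4291, 0.1889])] ridge [0.45906834 0.13210144]
```

{"name": "apply_moves", "arguments": {
  "motion": [0,0,-0.12,-4,-4,0,0,0,0,-0.24,-7,-7,0,0,0,0,-0.36,-10,-10,0,0,0,0,-0.408,-13,-13,0,0,0,0,-0.408,-16,-16,0,0,0,0,-0.408,-19,-19,0,0,0,0,-0.408,-22,-22,0,0,0,0,-0.408,-25,-25,0,0]
}}

```text
t: 1.92
tool_pos: [0.3749, 0.3271, 0.2535]
tool_rot: [-0.08, 3.14, 0.001]
contact_force: [1.9, 0.1, -0.9]
finger_gap: 0.0
finger_force: 0.0
```

```bash
python3 -c "
from h import *
print(rel(.4582,.174,.12,.05))"
```

```text
(array([0.   , 0.001, 0.001]), array([ -7.54, -15.72,  13.35]))
```

{"name": "apply_moves", "arguments": {
  "motion": [0,0,0,-2,-3.5,0,0,0,0,0,-4,-7,0,0,0,0,0,-6,-10.5,1,0,0,0,0,-7.54,-14,4,0,0,0,0,-7.54,-15.7,7,0,0,0,0,-7.54,-15.7,10,0,0,0,0,-7.54,-15.7,13,0,0,0,0,-7.54,-15.7,13.3,0]
}}

```text
t: 2.58
tool_pos: [0.4559, 0.1748, 0.1153]
tool_rot: [0.077, -3.135, 0.003]
contact_force: [-1.3, -0.0, -1.3]
finger_gap: -0.0
finger_force: 0.0
```

```bash
python3 - <<'E'
from h import *
for c,(a,b,w,h) in dict(scene=(0,0,640,400)).items():
    im=eyes.camera(c);K,R,t=im["intrinsics"],im["R"],im["t"]
    p=K@(R@np.array([.46,.136,.06])+t);u,v=np.int32(p[:2]/p[2]);print(u,v)
    cv2.imwrite("pics/s3.png",cv2.resize(im["frame"][v-60:v+40,u-70:u+60,::-1],None,fx=6,fy=6,interpolation=cv2.INTER_CUBIC))
print(rel(.4582,.174,.09,.05))
E
```

```text
373 249
(array([-0.001, -0.004, -0.   ]), array([-0.17, -0.14,  2.77]))
```

View pics/s3.png

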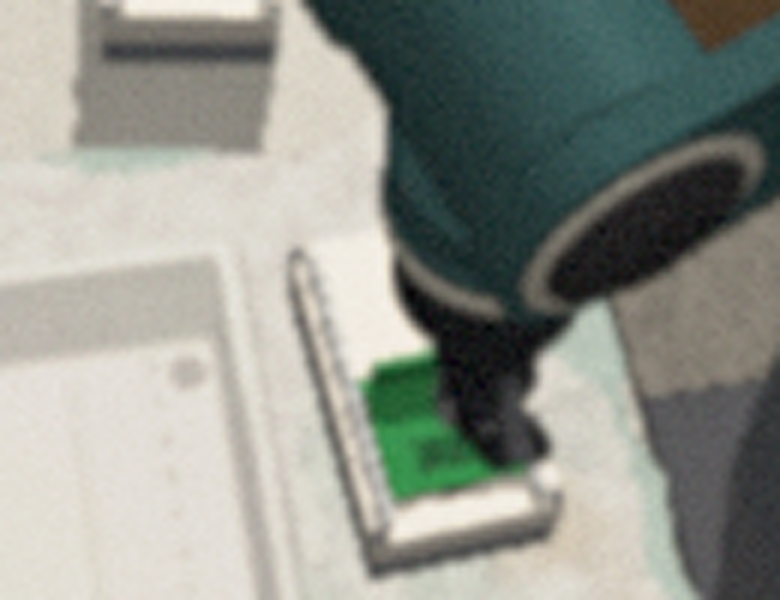

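The fingertip (crop ~(510,455)) hangs over the +y half of the green plate, clear of the ridge at ~(400,385). Descending.

{"name": "apply_moves", "arguments": {
  "motion": [0,0,0,-0.1,0,1,0,0,0,0,-0.1,0,2,0,0,0,0,-0.1,0,2.3,0,0,0,0,-0.1,0,2.5,0,0,0,0,-0.1,0,2.5,0]
}}

```text
t: 3.05
tool_pos: [0.4589, 0.1762, 0.0955]
tool_rot: [-0.079, 3.14, 0.0]
contact_force: [-0.4, -0.4, -0.7]
finger_gap: -0.001
finger_force: 0.0
```

{"name": "apply_moves", "arguments": {
  "motion": [0,0,0,0,0,0.2,0,0,0,0,0,0,0.4,0,0,0,0,0,0,0.5,0,0,0,0,0,0,0.5,0]
}}

```text
t: 3.38
tool_pos: [0.4588, 0.176, 0.0902]
tool_rot: [0.079, -3.141, 0.0]
contact_force: [-1.4, 1.0, 0.1]
finger_gap: -0.003
finger_force: 0.0
```

{"name": "apply_moves", "arguments": {
  "motion": [0,0,0,0,0,0.2,0,0,0,0,0,0,0.4,0,0,0,0,0,0,0.6,0,0,0,0,0,0,0.6,0,0,0,0,0,0,0.6,0]
}}

```text
t: 3.8
tool_pos: [0.4587, 0.1759, 0.0841]
tool_rot: [0.079, -3.14, 0.0]
contact_force: [-0.2, -0.2, -0.0]
finger_gap: 0.002
finger_force: 0.0
```

{"name": "apply_moves", "arguments": {
  "motion": [0,0,0,0,0,0.2,0,0,0,0,0,-0.6,0.2,0,0,0,0,0,-1.2,0.2,0,0,0,0,0,-1.8,0.2,0,0,0,0,0,-2.4,0.2,0,0,0,0,0,-3.0,0.2,0,0,0,0,0,-3.6,0.2,0,0,0,0,0,-4.2,0.2,0]
}}

```text
t: 4.47
tool_pos: [0.461, 0.1334, 0.0824]
tool_rot: [-0.079, 3.14, 0.0]
contact_force: [0.1, 2.4, -1.0]
finger_gap: -0.003
finger_force: 0.9
```

```bash
python3 - <<'E'
from h import *
for c in ("scene","top"):
    eyes.camera(c)
    for n in("green_unit_ridge","green_unit_well","green_unit"):print(c,n,[(round(d["p"],2),np.round(d["xyz"],4)) for d in eyes.tip_of(c,n)[:1]])
s=monitor.read_state();print(s["tool_pos"],s["contact_force"])
E
```

```text
scene green_unit_ridge []
scene green_unit_well [(0.85, array([0.4581, 0.1669, 0.0533]))]
scene green_unit [(0.66, array([0.4608, 0.1676, 0.0536]))]
top green_unit_ridge []
top green_unit_well [(0.6, array([ 3.877e-01, -3.800e-01,  2.000e-04]))]
top green_unit [(0.54, array([0.4581, 0.1377, 0.0008]))]
[0.46089765 0.13416419 0.08229041] [-0.33183127 -0.2459372   0.05661468]
```

{"name": "apply_moves", "arguments": {
  "motion": [0,0,0,0,-0.5,0,0,0,0,0,0,-1.0,0,0,0,0,0,0,-1.5,0,0,0,0,0,0,-2.0,0,0,0,0,0,0,-2.4,0,0]
}}

```text
t: 5.28
tool_pos: [0.4622, 0.1094, 0.0823]
tool_rot: [-0.078, 3.141, 0.0]
contact_force: [0.9, 3.1, -0.1]
finger_gap: 0.001
finger_force: 0.9
```

{"name": "apply_moves", "arguments": {
  "motion": [0,0,0,0,-0.2,0,0,0,0,0,0,-0.4,0,0]
}}

```text
t: 5.45
tool_pos: [0.4624, 0.1056, 0.0823]
tool_rot: [-0.078, 3.14, 0.0]
contact_force: [0.1, 2.0, -0.2]
finger_gap: 0.001
finger_force: 0.9
```

{"name": "apply_moves", "arguments": {
  "motion": [0,0,0,0,-0.15,0,0,0,0,0,0,-0.3,0,0]
}}

```text
t: 5.62
tool_pos: [0.4625, 0.103, 0.0824]
tool_rot: [-0.079, 3.14, 0.0]
contact_force: [1.0, 2.2, -0.5]
finger_gap: -0.001
finger_force: 0.9
```

{"name": "apply_moves", "arguments": {
  "motion": [0,0,0,0,-0.15,0,0,0,0,0,0,-0.3,0,0]
}}

```text
t: 5.78
tool_pos: [0.4626, 0.1001, 0.0823]
tool_rot: [-0.079, 3.141, 0.001]
contact_force: [0.5, 11.7, -2.3]
finger_gap: -0.0
finger_force: 4.8
```

{"name": "apply_moves", "arguments": {
  "motion": [0,0,0,0,-0.1,0,0,0,0,0,0,-0.2,0,0]
}}

```text
t: 5.95
tool_pos: [0.4626, 0.0992, 0.0822]
tool_rot: [0.079, -3.14, -0.005]
contact_force: [0.3, 15.7, -1.5]
finger_gap: -0.002
finger_force: 7.2
```

```bash
python3 - <<'E'
from h import *
im=eyes.camera("scene")
for n in("green_unit_ridge","green_unit_well"):print(n,[(round(d["p"],2),np.round(d["xyz"],4)) for d in eyes.tip_of("scene",n)[:1]])
cv2.imwrite("pics/s4.png",cv2.resize(im["frame"][189:289,303:433,::-1],None,fx=6,fy=6,interpolation=cv2.INTER_CUBIC))
E
```

```text
green_unit_ridge [(0.72, array([0.4615, 0.0876, 0.0721]))]
green_unit_well [(0.68, array([0.4607, 0.167 , 0.0506]))]
```

View pics/s4.png

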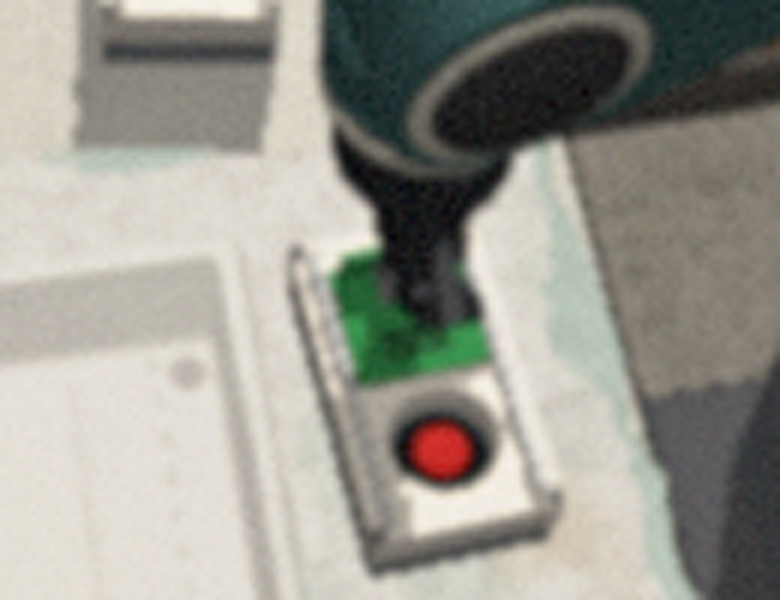

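The shutter is at its end stop (force rose to 12–16 N). The well is fully uncovered, with the red key at crop (442,450), and the box corners are unchanged.

```bash
python3 - <<'E'
from h import *
im=eyes.camera("scene");K,R,t=im["intrinsics"],im["R"],im["t"];f=im["frame"].astype(int)[189:289,303:433]
m=(f[...,0]>150)&(f[...,1]<90);v,u=np.argwhere(m).mean(0)+[189,303];print(m.sum(),u,v)
d=R.T@np.linalg.inv(K)@np.array([u,v,1]);c=-R.T@t;k=(c+d*(.038-c[2])/d[2]);print(k)
print(rel(k[0],k[1],.1,.05))
E
```

```text
55 376.1818181818182 263.56363636363636
[0.45853554 0.16729347 0.038     ]
(array([ 0.003, -0.   ,  0.   ]), array([ 0.06,  6.83, -1.76]))
```

{"name": "apply_moves", "arguments": {
  "motion": [0,0,0,0,0.5,0,0,0,0,0,0,1,-0.5,0,0,0,0,0,3,-1,0,0,0,0,0,6,-1,0,0,0,0,0,6.8,-1,0,0,0,0,0,6.8,0.5,0,0,0,0,0,6.8,1.2,0,0,0,0,0,6.8,1.2,0]
}}

```text
t: 6.82
tool_pos: [0.4585, 0.1657, 0.0687]
tool_rot: [0.079, -3.138, 0.002]
contact_force: [-0.4, -0.0, -0.2]
finger_gap: -0.003
finger_force: 0.0
```

{"name": "apply_moves", "arguments": {
  "motion": [0,0,0,0,0,0.2,0,0,0,0,0,0,0.4,0,0,0,0,0,0,0.6,0,0,0,0,0,0,0.6,0]
}}

```text
t: 7.15
tool_pos: [0.4594, 0.1657, 0.0642]
tool_rot: [0.078, -3.141, 0.0]
contact_force: [-0.0, 0.1, 0.4]
finger_gap: -0.001
finger_force: 0.0
```

{"name": "apply_moves", "arguments": {
  "motion": [0,0,0,0,0.1,0.2,0,0,0,0,0,0.1,0.4,0,0,0,0,0,0.1,0.6,0,0,0,0,0,0.1,0.6,0]
}}

```text
t: 7.48
tool_pos: [0.4594, 0.167, 0.0582]
tool_rot: [-0.079, 3.14, 0.0]
contact_force: [0.2, 0.4, 2.8]
finger_gap: 0.0
finger_force: 1.4
```

{"name": "apply_moves", "arguments": {
  "motion": [0,0,0,0,0,0.15,0,0,0,0,0,0,0.3,0,0,0,0,0,0,0.3,0]
}}

```text
t: 7.73
tool_pos: [0.4594, 0.167, 0.0553]
tool_rot: [-0.079, 3.14, 0.0]
contact_force: [0.2, -0.2, 3.8]
finger_gap: 0.002
finger_force: 2.1
```

{"name": "apply_moves", "arguments": {
  "motion": [0,0,0,0,0,0.1,0,0,0,0,0,0,0.2,0,0,0,0,0,0,0.2,0]
}}

```text
t: 7.98
tool_pos: [0.4594, 0.167, 0.0539]
tool_rot: [-0.079, 3.14, 0.0]
contact_force: [-3.5, -1.0, 10.2]
finger_gap: 0.003
finger_force: 5.1
```

{"name": "apply_moves", "arguments": {
  "motion": [0,0,0,0,0,0.05,0,0,0,0,0,0,0.1,0,0,0,0,0,0,0.1,0]
}}

```text
t: 8.23
tool_pos: [0.4595, 0.1671, 0.0537]
tool_rot: [-0.079, 3.14, 0.0]
contact_force: [-8.4, -3.4, 21.4]
finger_gap: 0.001
finger_force: 10.9
```

The force shows the key bottomed at the expected height (tip at about 32 mm). Easing slightly and holding.

{"name": "apply_moves", "arguments": {
  "motion": [0,0,0,0,0,-0.05,0,0,0,0,0,0,-0.05,0,0,0,0,0,0,-0.05,0,0,0,0,0,0,-0.05,0,0,0,0,0,0,-0.05,0,0,0,0,0,0,-0.05,0,0,0,0,0,0,-0.05,0,0,0,0,0,0,-0.05,0]
}}

```text
t: 8.9
tool_pos: [0.4595, 0.167, 0.0538]
tool_rot: [-0.079, 3.14, 0.0]
contact_force: [-5.8, -2.7, 16.1]
finger_gap: -0.003
finger_force: 8.2
```

{"name": "apply_moves", "arguments": {
  "motion": [0,0,0,0,0,0,0,0,0,0,0,0,0,0,0,0,0,0,0,0,0,0,0,0,0,0,0,0,0,0,0,0,0,0,0,0,0,0,0,0,0,0,0,0,0,0,0,0,0,0,0,0,0,0,0,0]
}}

```text
t: 9.57
tool_pos: [0.4595, 0.167, 0.0538]
tool_rot: [-0.079, 3.14, 0.0]
contact_force: [-5.9, -2.1, 16.5]
finger_gap: -0.001
finger_force: 8.2
```

```bash
python3 - <<'E'
from h import *
print(rel(.463,.0560,.12,.05))
E
```

```text
(array([0., 0., 0.]), array([  0.2 , -11.11,  -6.62]))
```

{"name": "apply_moves", "arguments": {
  "motion": [0,0,0,0,0,-2,0,0,0,0,0,0,-4.5,0,0,0,0,0,0,-6,0,0,0,0,0.1,-3,-6.6,0,0,0,0,0.2,-6,-6.6,0,0,0,0,0.2,-9,-6.6,0,0,0,0,0.2,-11,-6.6,0,0,0,0,0.2,-11,-6.6,0]
}}

```text
t: 10.23
tool_pos: [0.4627, 0.0543, 0.1185]
tool_rot: [0.075, -3.14, 0.001]
contact_force: [-0.5, 0.2, -0.0]
finger_gap: 0.0
finger_force: 0.0
```

```bash
python3 - <<'E'
from h import *
eyes.camera("scene")
for n in("green_unit_ridge","green_unit_well"):print(n,[(round(d["p"],2),np.round(d["xyz"],4)) for d in eyes.tip_of("scene",n)[:1]])
print(rel(.4635,.0570,.082,.05),monitor.read_state()["tool_pos"])
E
```

```text
green_unit_ridge [(0.72, array([0.461 , 0.0867, 0.0741]))]
green_unit_well [(0.56, array([0.4586, 0.167 , 0.0509]))]
(array([ 0., -0., -0.]), array([-0.08, -0.02,  3.66])) [0.46267343 0.05712237 0.11855825]
```

{"name": "apply_moves", "arguments": {
  "motion": [0,0,0,-0.1,0,1.5,0,0,0,0,-0.1,0,3,0,0,0,0,-0.1,0,3.4,0,0,0,0,-0.1,0,3.6,0,0,0,0,-0.1,0,3.6,0]
}}

```text
t: 10.8
tool_pos: [0.4637, 0.0576, 0.0827]
tool_rot: [0.08, -3.14, -0.0]
contact_force: [0.1, -0.1, 0.2]
finger_gap: -0.002
finger_force: 0.0
```

{"name": "apply_moves", "arguments": {
  "motion": [0,0,0,0,0.5,0,0,0,0,0,0,1.0,0,0,0,0,0,0,1.5,0,0,0,0,0,0,2,0,0,0,0,0,0,2.5,0,0,0,0,0,0,3,0,0]
}}

```text
t: 11.3
tool_pos: [0.4625, 0.0876, 0.0833]
tool_rot: [-0.079, 3.14, -0.0]
contact_force: [1.1, -2.5, 3.6]
finger_gap: -0.001
finger_force: 1.8
```

{"name": "apply_moves", "arguments": {
  "motion": [0,0,0,0,0.5,0,0,0,0,0,0,1.0,0,0,0,0,0,0,1.5,0,0,0,0,0,0,2,0,0,0,0,0,0,2.5,0,0,0,0,0,0,3,0,0]
}}

```text
t: 11.8
tool_pos: [0.4607, 0.1175, 0.0828]
tool_rot: [-0.079, 3.141, 0.0]
contact_force: [0.7, -3.4, 3.7]
finger_gap: 0.002
finger_force: 1.8
```

{"name": "apply_moves", "arguments": {
  "motion": [0,0,0,0,0.2,0,0,0,0,0,0,0.4,0,0,0,0,0,0,0.5,0,0]
}}

```text
t: 12.05
tool_pos: [0.4605, 0.1222, 0.0827]
tool_rot: [0.079, -3.14, 0.0]
contact_force: [0.7, -1.1, 2.7]
finger_gap: 0.0
finger_force: 1.6
```

{"name": "apply_moves", "arguments": {
  "motion": [0,0,0,0,0.15,0,0,0,0,0,0,0.3,0,0]
}}

```text
t: 12.22
tool_pos: [0.4604, 0.125, 0.0828]
tool_rot: [0.079, -3.141, 0.0]
contact_force: [0.2, -2.4, 3.5]
finger_gap: -0.001
finger_force: 1.6
```

{"name": "apply_moves", "arguments": {
  "motion": [0,0,0,0,0.1,0,0,0,0,0,0,0.2,0,0]
}}

```text
t: 12.38
tool_pos: [0.4603, 0.1269, 0.0828]
tool_rot: [0.079, -3.141, 0.0]
contact_force: [-0.4, -7.5, 3.7]
finger_gap: 0.003
finger_force: 4.4
```

{"name": "apply_moves", "arguments": {
  "motion": [0,0,0,0,0.1,0,0,0,0,0,0,0.1,0,0]
}}

```text
t: 12.55
tool_pos: [0.4603, 0.1272, 0.0829]
tool_rot: [0.079, -3.141, 0.003]
contact_force: [0.1, -12.0, 5.0]
finger_gap: -0.0
finger_force: 6.2
```

{"name": "apply_moves", "arguments": {
  "motion": [0,0,0,0,-0.6,0,0,0,0,0,0,-1.2,-1,0,0,0,0,0,-1.2,-4,0,0,0,0,0,-1.2,-8,0,0,0,0,0,-3,-11,0,0,0,0,0,-6,-13,0,0,0,0,0,-9,-15,0,0,0,0,0,-12,-16,0]
}}

```text
t: 13.22
tool_pos: [0.4662, 0.0069, 0.2462]
tool_rot: [-0.08, 3.137, 0.0]
contact_force: [0.9, 0.8, -0.4]
finger_gap: 0.0
finger_force: 0.0
```

```bash
python3 - <<'E'
from h import *
im=eyes.camera("scene")
for n in("green_unit_ridge","green_unit_well","green_unit","orange_unit"):print(n,[(round(d["p"],2),np.round(d["xyz"],4)) for d in eyes.tip_of("scene",n)[:1]])
cv2.imwrite("pics/s5.png",cv2.resize(im["frame"][189:289,303:433,::-1],None,fx=6,fy=6,interpolation=cv2.INTER_CUBIC))
E
```

```text
green_unit_ridge [(0.8, array([0.4577, 0.1462, 0.073 ]))]
green_unit_well [(0.82, array([0.4603, 0.1677, 0.0538]))]
green_unit [(0.44, array([0.4625, 0.335 , 0.0025]))]
orange_unit [(0.77, array([ 0.5128, -0.1303,  0.001 ]))]
```

View pics/s5.png

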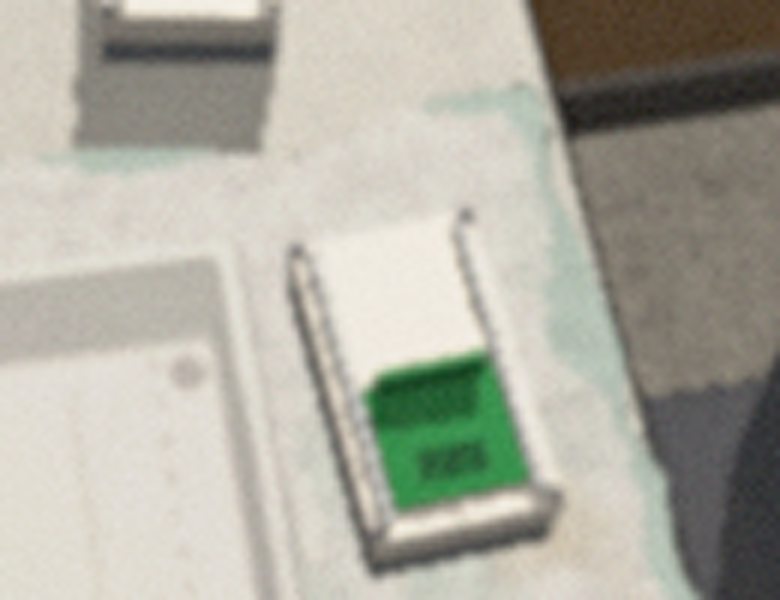

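The shutter is shut: the plate's front edge is at crop row ~500, closer to the +y end than at the start. The end-stop force was felt, and the box corners (295,248) and (375,565) are unchanged.

```bash
python3 -c "
from station import order
print(order.job_done())"
```

```text
the job is handed in; nothing more can be done
None
```

I pushed the green shutter fully open, held the red key at the bottom for over a second and released it, then pushed the shutter shut to its stop, and handed the job in; the final picture shows the box where it began, but no verdict came back.

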